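# Crack open the stuck ink keeper

### The arm

A 7-joint arm with a two-finger parallel gripper is mounted at the origin on the work surface. World frame = base frame: x ahead of the robot, y to its left, z up, the work surface at z = 0. Lengths are in mm, angles in rad, forces in N, time in s.
With the tool pointing down it reaches from about 400 to 875 mm from the base axis. Payload 4.4 kg.
Tool frame: the origin (TCP) lies at the very end of the fingers, on their centre line; the grasp point (between the pads) lies 19 mm behind it; z points along the fingers, y is the line along which they close (so a half turn about z gives the same grasp; the last joint's range is limited). The gripper opens to 85 mm and grips with 20 to 120 N. Pads are 22 mm wide; open, the fingers measure 114 mm over their backs; the gripper's body (76 mm by 85 mm) begins 54 mm behind the grasp point. The pads swing forward as they close: fully open they stand 13 mm farther back than shut.
Start: joints at [-1.329, 0.628, 0.038, 1.517, -0.027, 0.996, -0.02], TCP at [196.902, 619.474, 231.313] pointing down, gripper open.
Joint ranges: [-3.06, 3.06], [-0.37, 2.12], [-1.25, 1.32], [0.18, 2.47], [-1.1, 4.24], [0.23, 1.98], [-2.94, 2.94]. Speed limits (rad/s): [2.57, 2.57, 3.14, 3.14, 3.14, 3.14, 3.14].

### API

Orientations are given as [roll, pitch, yaw] about the fixed x, y, z axes, in that order (R = Rz(yaw) Ry(pitch) Rx(roll)).
In Python, from cell import sensors, get_image, camera_params, order gives the robot as it stands.
- The arm moves only by the shell command python3 -m inch 'ROWS' [OPENING]. ROWS is JSON, a list that holds one entry, the list of rows, each a list of 4 numbers: the shift along the tool's x, y, z in cm, then the turn about the tool's z in degrees. A call has 1 to 8 rows; each row is the pose to reach, as a shift and turn from the pose commanded when the call began, along the tool's axes at that moment; what a row does not reach only later rows make up. A row lasts 1/12 s, in which the tool goes at most 41.7 mm and 7.16 degrees, less where a joint would pass 70% of its speed; a pose out of reach is approached as far as the arm can. A call with a gripper value outside its range is refused whole. OPENING is the finger opening in cm, from 0 to 8.54, set as the call begins (- or left out, the last holds). The fingers move at their own pace and stop on an object; the grip force is fixed at half the most. Time passes only in rows, so rows that repeat a pose let the fingers close. It gives the time, the measured TCP pose, the force, the opening and the grip force at its end, in the units of the state.
- sensors.read_state(): the state, without advancing time (a new reading comes with each control period).
- get_image(name): name is "side" or "top" or "wrist"; returns the picture (384x512x3 uint8, blue, green, red); there is no depth.
- camera_params(name): a dict with "mtx" (3x3 intrinsics, pixels), "rvec" (rotation vector, rad) and "tvec" (3), from world to camera coordinates, as OpenCV has them. Camera axes: x right, y down, z forward; pixel columns grow to the right and rows downward; lengths in mm; the calibration is good to about 2 mm. The wrist camera is an equidistant fisheye: a pixel r from the principal point sees the ray r / f radians off the axis. A picture is of the moment at which its call begins: read the wrist's pose just before it. camera_params takes no time and is no camera call; for the wrist camera it gives the pose at the moment of the call.
- order.finish_job(): hands the job in; it is judged then, once.
The state is a dict: "clock": time; "qpos": joint angles; "qd": joint speeds; "tau": joint torques, N m; "eef_pos": TCP position; "tool_rot": TCP orientation; "force": force on the tool from outside, world axes, zero at the start; "torque": the same for the moment, N m; "width": finger opening in mm; "gripper_force": force on a finger pad.
Only numpy, scipy, OpenCV 4.12 (cv2) and the standard library are available. Lean on these libraries where they do the work, as an engineer would, in place of code of your own. Each camera call takes 0.05 s, during which the arm holds its last target. There are 200 camera calls.

### The job

The ink keeper's lid has dried stuck. Slide its lock to the raised mark, so that the gap between the claws stands over the lid's front tab, then pull the lid loose by its upright pull without letting it swing wide and hold it ajar, its front edge about 3 cm up, so that the pots can be looked at. Finish while holding the lid there, and leave the brush jar, tape roll and sponge stamp alone.

Things in the scene. Friction and masses are not known exactly. Their poses are not given: they have to be found in the camera images.
- keeper: Grey plastic ink keeper, a closed box screwed to the table (cannot move). Box 190 (its x) by 240 (its y) by 75 mm high, with a ledge 90 mm deep and 50 mm high along its front (-x) side, which carries the lock. Origin: on the table under the centre of the box; +x points from the ledge to the hinge side, +y along the front, z up. The front face of the box is at x = -95 mm, the ledge reaches to x = -185 mm.
- lock_slide (a joint): Travel of the slide lock along the keeper's +y, in m: 0 to 0.070 (stops). It holds the lid locked (a claw over the lid's tab) except near 0.040, the open mark, where the 32 mm gap between its two claws stands over the 18 mm tab. It stays where it is left; about 2 N moves it.
- lock_grip (a point): Centre of the lock's black grip block, 20 (keeper x) by 18 (keeper y) by 36 mm high, standing on the lock's aluminium plate; this point is 17.5 mm below the grip's top and 17.5 mm above the plate, 74 mm above the table. Two aluminium claws rise from the plate 23 to 46 mm from this point towards keeper +x and 16 to 57 mm to either side in y; their tops are 90 mm above the table. The grip is free all round for fingers on its two y faces.
- open_mark (a point): Where the centre of the lock grip (lock_grip) stands when the lock is open: in line with the lid's tab and with the small raised black rib, 10 by 6 by 16 mm, on the front of the ledge, whose centre is 28 mm in front of this point (keeper -x). Fixed to the keeper.
- lid_hinge (a joint): Opening angle of the lid in rad: 0 shut, up to 1.9. The front edge is 205 mm from the hinge line, so 0.15 rad lifts it about 30 mm. The seal lets go within the first 0.03 to 0.07 rad; it resists most at the very start, about 15 to 20 N at the pull, then gives way quickly until only the lid's own weight is left (about 2 to 3 N at the pull). Let go, the lid falls back and rests on the seal at about 0.06 rad. The hinge has almost no friction.
- lid: White plastic lid, 205 (x) by 250 (y) by 8 mm, about 0.35 kg, hinged along its far (+x) edge. Origin on the hinge line, at the middle of that edge's underside; the shut lid lies along its -x, and its axes then match the keeper's. It opens by turning about its +y. A tab 18 mm wide sticks out 17 mm from the middle of the front edge.
- hinge_line (a point): Middle of the lid's hinge line, 75 mm above the table; the line runs along the keeper's y.
- pull (a point): Centre of the black upright pull on the lid: a block 34 (lid x) by 12 (lid y) by 36 mm high, standing on the lid; this point is 18 mm above the lid's top and, shut, 101 mm above the table, 155 mm from the hinge line. Pinch it across its 12 mm (fingers closing along the keeper's y); it turns with the lid.
- lid_edge (a point): Middle of the lid's front edge, half-way through its thickness; shut, 79 mm above the table.
- brush_jar: Bystander: glass jar with brushes, 76 mm across, about 165 mm high with the brushes; origin under its centre.
- tape_roll: Bystander: roll of tape lying flat, 90 mm across, 22 mm high; origin under its centre.
- sponge_stamp: Bystander: black sponge stamp with three wooden pegs on top, 52 by 52 by 85 mm; origin under its centre.

How it is judged (in metres and radians):
On the way, in this order (a step that is already met when the one before it is completed fails the run):
1. the lock stands within 6 mm of its open mark, the lid still shut (value of joint lock_slide between 0.034 and 0.046 m and value of joint lid_hinge below 0.02 rad), for 0.2 s.
2. the lid is broken loose from its seal (value of joint lid_hinge above 0.085 rad), for 0.1 s.
At the end, for the whole second after the job is handed in: The fingers hold the lid (contact over 0.5 N, nothing else propping it) still and ajar, its front edge 20 to 40 mm up (hinge 0.098 to 0.196 rad), with the lock within 8 mm of its open mark (value of joint lid_hinge between 0.098 and 0.196 rad and velocity of joint lid_hinge between -0.05 and 0.05 rad/s and contact force between the fingers and lid above 0.5 N and value of joint lock_slide between 0.032 and 0.048 m and contact force between lid and brush_jar below 0.05 N and contact force between lid and tape_roll below 0.05 N and contact force between lid and sponge_stamp below 0.05 N); the arm keeps its last pose, push and grip.
It fails at once if the lid swings wide (front edge more than about 7 cm up) (value of joint lid_hinge above 0.35 rad).
It fails at once if the brush jar is disturbed (moved over 2 cm or tipped) (distance of brush_jar from where it was at the start of the episode above 0.02 m or angle between brush_jar's own z axis and vertical above 0.4 rad).
It fails at once if the tape roll is moved over 2 cm (distance of tape_roll from where it was at the start of the episode above 0.02 m).
It fails at once if the sponge stamp is disturbed (moved over 2 cm or tipped) (distance of sponge_stamp from where it was at the start of the episode above 0.02 m or angle between sponge_stamp's own z axis and vertical above 0.4 rad).
It also fails if it takes over 48 s, if anything falls off the work surface, if the arm or the gripper's body presses on something with over 40 N, if the wrist force passes 120 N, or if a joint passes its speed limit or range.

## Working session

There is one attempt and no reset: what is moved stays moved. The work goes in short steps, Python scripts to look and compute and a shell command to move; the robot and the scene stay as the last step left them, time stands still between calls to the robot, and variables do not carry over. Pictures are saved under pics/ and viewed, at most 10 in all, crops included, and the job is handed in when it is done.

```bash
mkdir -p pics; ls; python3 - <<'E'
from cell import sensors,get_image,camera_params
import cv2
s=sensors.read_state(); print(s['eef_pos'],s['tool_rot'],s['clock'])
for n in ("side","top"):
    p=camera_params(n); print(n,{k:__import__('numpy').round(v,3).tolist() for k,v in p.items()})
    cv2.imwrite(f'pics/{n}0.png',get_image(n))
E
```

```text
pics
[196.69124069 618.86096564 230.3939278 ] [-3.13968285e+00  1.35857333e-05  2.83375510e+00] 0.0
side {'mtx': [[367.63, 0.0, 256.901], [0.0, 367.63, 190.464], [0.0, 0.0, 1.0]], 'rvec': [2.153, -0.674, 0.343], 'tvec': [-490.968, 281.011, 743.375]}
top {'mtx': [[367.93, 0.0, 262.041], [0.0, 367.93, 190.94], [0.0, 0.0, 1.0]], 'rvec': [2.108, -2.14, 0.214], 'tvec': [45.53, 597.772, 918.993]}
```

View pics/top0.png

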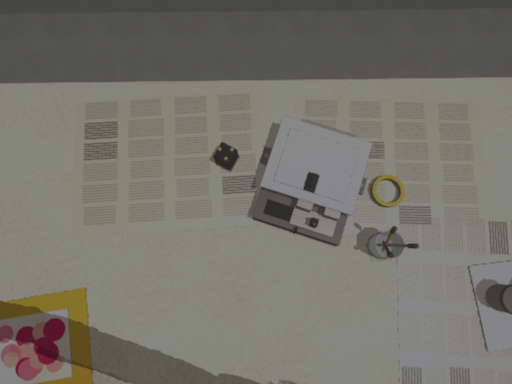

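View pics/side0.png

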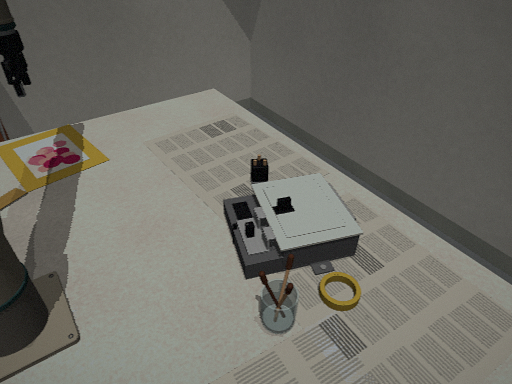

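The top view shows the keeper around (310,180), with the pull at (312,183), the lock grip at (313,223) and the rib near (295,230). The jar is at (385,245), the tape roll at (388,190) and the stamp at (227,156). The side view has the pull at (285,204) and the grip at (249,229).

```bash
cat > h.py <<'E'
import cv2, numpy as np
from cell import sensors,get_image,camera_params
from scipy.spatial.transform import Rotation as Ro
def ray(n,uv,p=None):
    p=p or camera_params(n); R=cv2.Rodrigues(np.array(p['rvec'],float))[0]; t=np.array(p['tvec'],float).ravel(); K=np.array(p['mtx'])
    d=np.array([(uv[0]-K[0,2])/K[0,0],(uv[1]-K[1,2])/K[1,1],1.])
    if n=='wrist':
        r=np.hypot(d[0],d[1]); d=np.array([*(d[:2]/max(r,1e-9)*np.sin(r)),np.cos(r)])
    return -R.T@t, R.T@d
def onz(n,uv,z,p=None):
    c,d=ray(n,uv,p); return c+d*(z-c[2])/d[2]
def tri(uv1,uv2,n1='top',n2='side'):
    c1,d1=ray(n1,uv1); c2,d2=ray(n2,uv2)
    s=np.linalg.lstsq(np.c_[d1,-d2],c2-c1,rcond=None)[0]
    a,b=c1+s[0]*d1,c2+s[1]*d2; return (a+b)/2,np.linalg.norm(a-b)
def proj(n,P):
    p=camera_params(n); return cv2.projectPoints(np.array([P],float),np.array(p['rvec'],float),np.array(p['tvec'],float),np.array(p['mtx']),None)[0].ravel()
E
python3 - <<'E'
from h import *
im=cv2.imread('pics/top0.png'); g=cv2.cvtColor(im,cv2.COLOR_BGR2GRAY)
roi=np.zeros_like(g); roi[105:250,245:378]=255
hsv=cv2.cvtColor(im,cv2.COLOR_BGR2HSV)
print('lid px',im[150,300],'table',im[230,230],'pull',im[182,312],'grip',im[223,313])
m=((hsv[...,1]<22)&(g>120)&(roi>0)).astype(np.uint8)*255
m=cv2.morphologyEx(m,cv2.MORPH_CLOSE,np.ones((9,9)));m=cv2.morphologyEx(m,cv2.MORPH_OPEN,np.ones((9,9)))
c=max(cv2.findContours(m,0,2)[0],key=cv2.contourArea); r=cv2.minAreaRect(c); print(r)
q=cv2.approxPolyDP(c,6,True)[:,0]; print(q.tolist()); print([onz('top',x,83)[:2].round(0).tolist() for x in q])
bp=cv2.boxPoints(r);print([onz('top',x,83)[:2].round(0).tolist() for x in bp])
for thr in (45,):
    for n in('top','side'):
        gi=cv2.cvtColor(cv2.imread(f'pics/{n}0.png'),cv2.COLOR_BGR2GRAY)
        l,_,st,ce=cv2.connectedComponentsWithStats((gi<thr).astype(np.uint8))[0:4]
        for s,k in zip(st[1:],ce[1:]):
            if 8<s[4]<600 and 200<k[0]<400 and 120<k[1]<260: print(n,s.tolist(),k.round(1).tolist())
a=im[110:250,210:410]; b=cv2.imread('pics/side0.png')[165:285,210:370]
a=cv2.resize(a,(800,560),interpolation=cv2.INTER_CUBIC); cv2.imwrite('pics/topc.png',cv2.convertScaleAbs(a,alpha=1.5))
cv2.imwrite('pics/sidec.png',cv2.convertScaleAbs(cv2.resize(b,(800,600),interpolation=cv2.INTER_CUBIC),alpha=1.5))
E
```

```text
lid px [136 136 135] table [124 134 135] pull [48 49 49] grip [69 70 72]
((319.0, 177.0), (144.0, 116.0), 90.0)
[[261, 105], [263, 142], [272, 143], [261, 185], [297, 197], [292, 224], [315, 216], [319, 233], [332, 233], [335, 218], [344, 217], [342, 249], [353, 249], [360, 228], [377, 226], [367, 194], [376, 174], [370, 140], [297, 120], [294, 105]]
[[830.0, 36.0], [726.0, 32.0], [723.0, 8.0], [609.0, 39.0], [576.0, -53.0], [507.0, -38.0], [526.0, -97.0], [483.0, -106.0], [482.0, -139.0], [520.0, -148.0], [523.0, -171.0], [442.0, -162.0], [442.0, -189.0], [494.0, -210.0], [498.0, -254.0], [581.0, -234.0], [634.0, -262.0], [727.0, -253.0], [786.0, -60.0], [829.0, -54.0]]
[[830.0, 36.0], [826.0, -279.0], [441.0, -250.0], [445.0, 42.0]]
top [214, 144, 24, 25, 220] [225.3, 157.7]
top [305, 176, 7, 13, 40] [308.4, 182.5]
top [310, 219, 5, 8, 15] [311.3, 223.2]
side [251, 159, 17, 23, 337] [258.8, 171.2]
side [252, 195, 8, 12, 33] [255.9, 200.3]
side [272, 197, 22, 17, 236] [283.2, 205.6]
side [232, 201, 26, 19, 261] [242.1, 210.4]
side [261, 218, 8, 8, 45] [263.7, 222.0]
side [245, 222, 9, 16, 118] [249.4, 229.3]
```

View pics/topc.png

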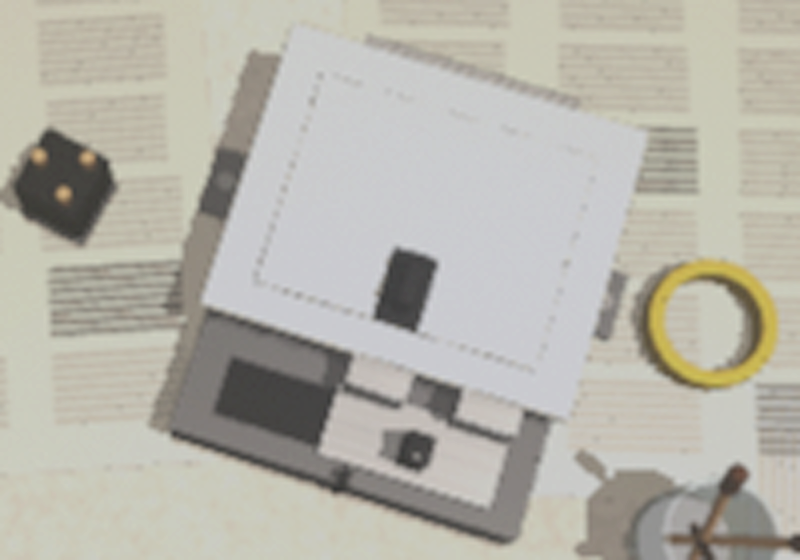

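View pics/sidec.png

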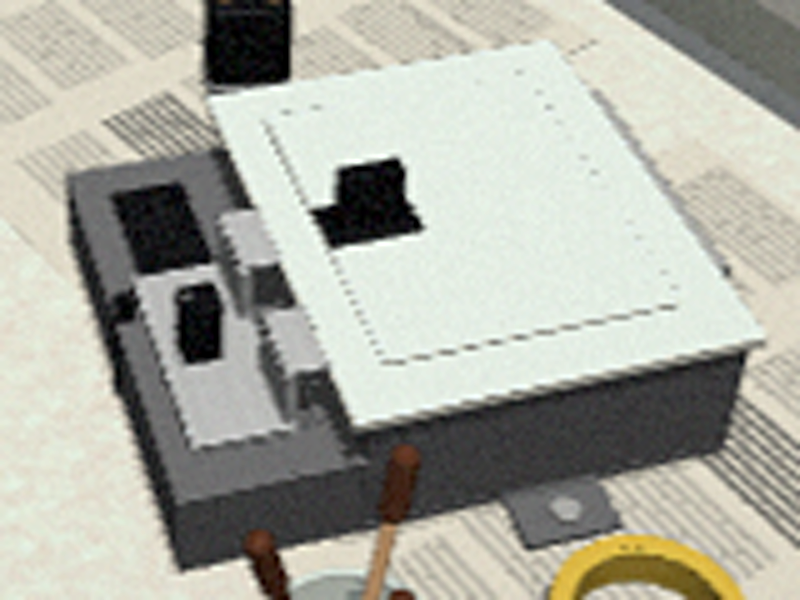

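The crops show the lid corners sharply: in the top crop they are (295,25), (648,132), (562,418) and (203,305). The pull top is at about (408,280), the grip top at (417,450) and the rib at (343,478). The grip stands on the jar side (−y) of the mark, so the lock has to move +y.

```bash
python3 - <<'E'
from h import *
f=lambda u,v:(210+(u+.5)/4-.5,110+(v+.5)/4-.5)
g=lambda u,v:(210+(u+.5)/5-.5,165+(v+.5)/5-.5)
C=[onz('top',f(*x),83)[:2] for x in((295,25),(648,132),(562,418),(203,305))]
C=np.array(C);print(C.round(1),[np.linalg.norm(C[i]-C[(i+1)%4]).round(1) for i in range(4)])
ex=(C[0]+C[1]-C[2]-C[3]);ex/=np.linalg.norm(ex)
ey=(C[0]+C[3]-C[1]-C[2]);ey/=np.linalg.norm(ey)
yaw=np.arctan2(ex[1],ex[0]);yaw2=np.arctan2(-ey[0],ey[1]);print('yaw',yaw,yaw2)
yaw=(yaw+yaw2)/2; R=np.array([[np.cos(yaw),-np.sin(yaw)],[np.sin(yaw),np.cos(yaw)]])
cen=C.mean(0); hin=cen+R@[102.5,0]
print('hinge',hin,'pull',hin+R@[-155,0])
P=onz('top',f(408,278),119)[:2];G=onz('top',f(417,450),91.5)[:2]
print('pull seen',P,'grip seen',G,'rib seen',onz('top',f(343,478),58)[:2])
print('tri grip top',tri(f(417,450),g(203,290)), 'pull top', tri(f(408,265),g(370,165)))
L=lambda p:(R.T@(p-hin)).round(1)
print('local pull',L(P),'grip',L(G),'rib',L(onz('top',f(343,478),58)[:2]))
s=sensors.read_state(); T=Ro.from_euler('xyz',s['tool_rot']).as_matrix(); print(T.round(3))
print('stamp',onz('top',f(62,190),80)[:2],'jar',onz('top',f(705,525),100)[:2],'tape',onz('top',f(712,322),22)[:2])
E
```

```text
[[ 798.5  -24. ]
 [ 720.  -256.6]
 [ 529.8 -187.5]
 [ 606.9   40.8]] [np.float64(245.4), np.float64(202.4), np.float64(241.0), np.float64(202.2)]
yaw -0.33712293631202206 -0.32546678155285363
hinge [ 760.70413549 -140.15986821] pull [614.1327316  -89.74336731]
pull seen [614.74085915 -87.47773288] grip seen [509.79849936 -92.61570972] rib seen [495.83691748 -48.67663478]
tri grip top (array([511.41220851, -92.99144562,  95.88052433]), np.float64(4.582749902832762)) pull top (array([620.63507767, -86.51978298, 118.4629125 ]), np.float64(5.642862632434282))
local pull [-155.2    2.3] grip [-252.7  -36.7] rib [-280.2    0.4]
[[-0.953  0.303 -0.001]
 [ 0.303  0.953 -0.002]
 [-0.    -0.002 -1.   ]]
stamp [686.29202444 132.58083597] jar [ 459.6744613  -267.84727604] tape [ 602.58262294 -310.59103148]
```

The numbers agree: the grip is in line with the mark at local x −252 and 37 mm short of it, and the pull seen matches the pull predicted from the lid to within 2.5 mm. I'll move above the grip.

```bash
cat >> h.py <<'E'
YAW=-0.331; HIN=np.array([760.7,-139.2])
RK=np.array([[np.cos(YAW),-np.sin(YAW)],[np.sin(YAW),np.cos(YAW)]])
def K(x,y): return HIN+RK@[x,y]
def to(x,y,z):
    s=sensors.read_state(); T=Ro.from_euler('xyz',s['tool_rot']).as_matrix()
    d=T.T@(np.array([*K(x,y),z])-s['eef_pos'])/10
    ky=RK@[0,1]; ang=np.degrees(np.arctan2(T[:,0][:2]@ky,T[:,1][:2]@ky))
    print('rows cm',d.round(2),'turn',-round(ang,2),'local',(RK.T@(np.array(s['eef_pos'])[:2]-HIN)).round(1),round(s['eef_pos'][2],1),'t',s['clock'])
E
python3 -m inch '[[[-51.4,-58.2,0,1],[-51.4,-58.2,0,1],[-51.4,-58.2,0,1],[-51.4,-58.2,0,1],[-51.4,-58.2,0,1],[-51.4,-58.2,0,1],[-51.4,-58.2,0,1],[-51.4,-58.2,0,1]]]' 5; python3 -c "
from h import *;to(-252.5,-37,150)"
```

```text
clock: 0.77
eef_pos: [331.7, 312.5, 231.2]
tool_rot: [-3.141, -0.0, 2.817]
force: [2.2, 0.4, -0.1]
width: 50.2
gripper_force: 0.0
rows cm [-29.8  -32.66   8.13] turn 0.35 local [-552.5  287.7] 231.2 t 0.7667
```

```bash
python3 -m inch '[[[-29.8,-32.7,0,0.3],[-29.8,-32.7,0,0.3],[-29.8,-32.7,0,0.3],[-29.8,-32.7,0,0.3],[-29.8,-32.7,0,0.3],[-29.8,-32.7,0,0.3],[-29.8,-32.7,0,0.3],[-29.8,-32.7,0,0.3]]]'; python3 -c "
from h import *;to(-252.5,-37,150)"
```

```text
clock: 1.43
eef_pos: [465.7, 7.3, 231.2]
tool_rot: [3.142, -0.0, 2.811]
force: [1.2, -0.4, 0.3]
width: 49.8
gripper_force: 0.0
rows cm [-7.41 -7.97  8.12] turn 0.03 local [-326.6   42.7] 231.2 t 1.4333
```

```bash
python3 -m inch '[[[-3.7,-4,2,0],[-7.4,-8,5,0],[-7.4,-8,8,0],[-7.4,-8,8.1,0],[-7.4,-8,8.1,0],[-7.4,-8,8.1,0],[-7.4,-8,8.1,0]]]'; python3 - <<'E'
from h import *
to(-252.5,-37,67)
im=get_image('wrist');print({k:np.round(v,2).tolist() for k,v in camera_params('wrist').items()})
cv2.imwrite('pics/w1.png',im)
E
```

```text
clock: 2.02
eef_pos: [509.7, -89.1, 151.0]
tool_rot: [3.141, 0.0, 2.812]
force: [0.1, -0.3, 0.1]
width: 50.2
gripper_force: 0.0
rows cm [-0.11 -0.28  8.4 ] turn 0.11 local [-253.7  -34.2] 151.0 t 2.0167
{'mtx': [[297.32, 0.0, 260.93], [0.0, 297.32, 190.99], [0.0, 0.0, 1.0]], 'rvec': [-2.34, -1.67, -0.27], 'tvec': [-80.71, -501.45, 143.95]}
```

View pics/w1.png

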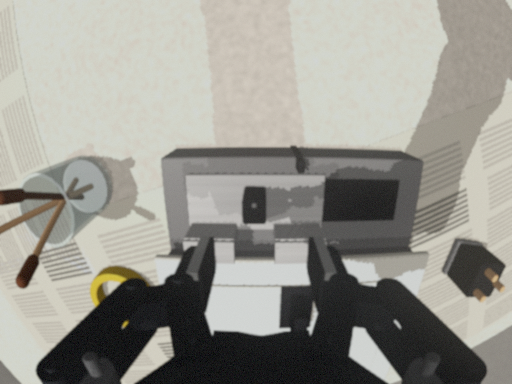

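The wrist view shows the grip at about (255,205) and the rib's top at (299,155), with the fingertips at columns about 205 and 318. I'll check the positions from here.

```bash
python3 - <<'E'
from h import *
im=cv2.imread('pics/w1.png');g=cv2.cvtColor(im,cv2.COLOR_BGR2GRAY)
for (x0,x1,y0,y1) in ((235,275,180,228),(285,312,140,178)):
    for t in (40,60):
        m=(g[y0:y1,x0:x1]<t); ys,xs=np.nonzero(m)
        if len(xs): print(t,xs.min()+x0,xs.max()+x0,ys.min()+y0,ys.max()+y0,len(xs))
L=lambda p:(RK.T@(p[:2]-HIN)).round(1)
for u,v,z in ((255,206,91.5),(255,206,82),(299,150,58),(299,158,66)): print(u,v,z,L(onz('wrist',(u,v),z)))
for u,v in((164,155),(420,160)): print('ledge',L(onz('wrist',(u,v),50)))
E
```

```text
60 243 264 188 222 676
60 293 303 148 171 53
255 206 91.5 [-255.4  -38.4]
255 206 82 [-251.8  -38.6]
299 150 58 [-290.8   -3.4]
299 158 66 [-285.9   -4.2]
ledge [-285.9 -117.7]
ledge [-283.7  113.1]
```

```bash
python3 -m inch '[[[-0.1,-0.3,3,0],[-0.1,-0.35,6,0],[-0.1,-0.35,8.4,0],[-0.1,-0.35,8.4,0],[-0.1,-0.35,8.4,0],[-0.1,-0.35,8.4,0]]]'; python3 -m inch '[[[0,0,0,0],[0,0,0,0],[0,0,0,0],[0,0,0,0],[0,0,0,0],[0,0,0,0]]]' 1; python3 - <<'E'
from h import *
to(-252.5,0,67)
E
```

```text
clock: 2.57
eef_pos: [510.6, -93.4, 68.1]
tool_rot: [3.141, 0.003, 2.812]
force: [-0.8, -0.4, 0.4]
width: 49.9
gripper_force: 0.0
clock: 3.07
eef_pos: [510.3, -94.1, 67.8]
tool_rot: [3.141, 0.002, 2.811]
force: [-1.1, 0.4, 8.2]
width: 17.1
gripper_force: 58.4
rows cm [0.1  3.87 0.09] turn 0.02 local [-251.5  -38.7] 67.8 t 3.0667
```

```bash
python3 -m inch '[[[0,0.6,0,0],[0,1.4,0,0],[0,2.2,0,0],[0,3.0,0,0],[0,3.6,0,0],[0,3.75,0,0],[0,3.75,0,0],[0,3.75,0,0]]]'; python3 - <<'E'
from h import *
to(-252.5,0,67)
im=get_image('wrist'); cv2.imwrite('pics/w2.png',im[120:300,130:400].repeat(1,0)); 
cv2.imwrite('pics/w2.png',cv2.convertScaleAbs(cv2.resize(im[130:310,130:400],(800,533),interpolation=cv2.INTER_CUBIC),alpha=1.6))
t=get_image('top');cv2.imwrite('pics/t2.png',t)
p=camera_params('wrist');np.savez('pics/p2.npz',**p)
E
```

```text
clock: 3.73
eef_pos: [522.7, -58.1, 67.9]
tool_rot: [3.14, 0.003, 2.811]
force: [-1.2, 1.4, 7.3]
width: 17.1
gripper_force: 58.5
rows cm [0.11 0.07 0.09] turn 0.04 local [-251.4   -0.7] 67.9 t 3.7333
```

View pics/w2.png

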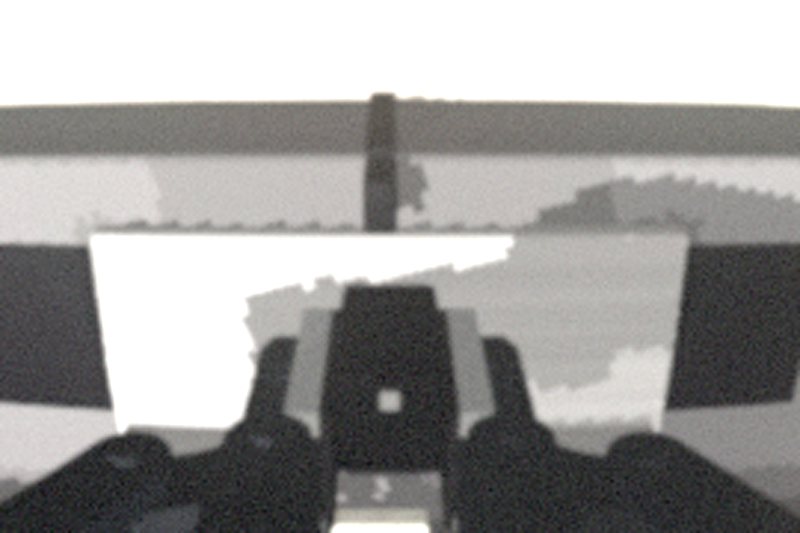

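The plate centre (388) and the grip (389) are about 7 px right of the rib (381), so the lock is about 1.5 mm past the mark. I'll trim that, dwell, release, rise and back up.

```bash
python3 -m inch '[[[0,-0.15,0,0],[0,-0.15,0,0],[0,-0.15,0,0],[0,-0.15,0,0],[0,-0.15,0,0],[0,-0.15,0,0]]]'; python3 -m inch '[[[0,0,0,0],[0,0,0,0],[0,0,0,0],[0,0,-3,0],[0,0,-6,0],[0,0,-9,0],[0,0,-9,0],[0,0,-9,0]]]' 5;  python3 - <<'E'
from h import *
to(-155,0,180)
im=get_image('wrist'); cv2.imwrite('pics/w3.png',cv2.convertScaleAbs(cv2.resize(im[130:384,90:430],(800,598),interpolation=cv2.INTER_CUBIC),alpha=1.6))
E
```

```text
clock: 4.33
eef_pos: [522.2, -59.4, 67.9]
tool_rot: [3.14, 0.002, 2.811]
force: [-0.6, 1.9, 7.8]
width: 16.8
gripper_force: 58.5
clock: 5.0
eef_pos: [522.2, -60.1, 157.8]
tool_rot: [3.141, 0.004, 2.811]
force: [-0.1, 0.7, -0.7]
width: 50.0
gripper_force: 0.0
rows cm [-9.64  0.27 -2.18] turn 0.03 local [-251.3   -2.7] 157.8 t 5.0
```

View pics/w3.png

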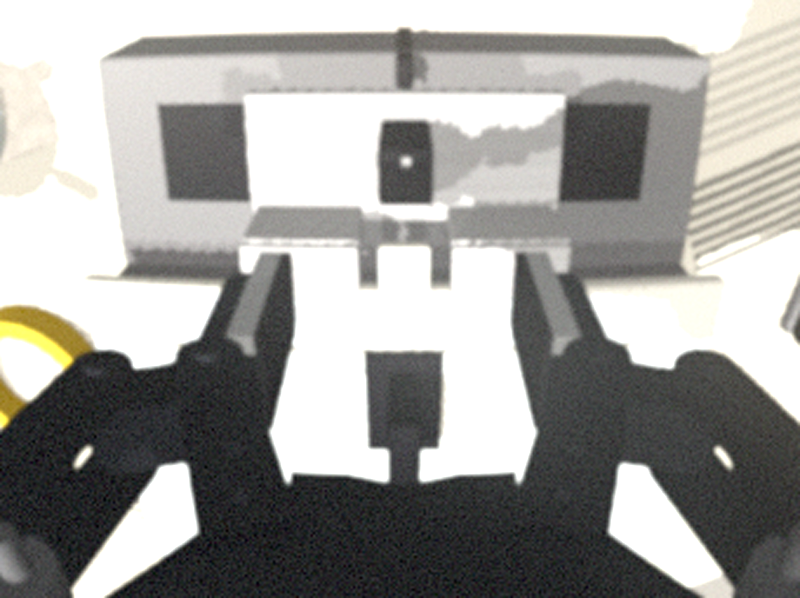

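The tab stands centred in the gap between the claws (columns 378–432 within 360–450), in line with the grip and the rib at 405. So the lock is at its mark. Next I go over the pull.

```bash
python3 -m inch '[[[0,0,-2.2,0],[-3,0.05,-2.2,0],[-6,0.05,-2.2,0],[-9,0.05,-2.2,0],[-9.6,0.05,-2.2,0],[-9.6,0.05,-2.2,0],[-9.6,0.05,-2.2,0]]]';  python3 - <<'E'
from h import *
to(-155,-2,97)
im=get_image('wrist'); a=cv2.convertScaleAbs(cv2.resize(im[130:330,130:400],(800,593),interpolation=cv2.INTER_CUBIC),alpha=1.0);cv2.imwrite('pics/w4.png',a)
E
```

```text
clock: 5.63
eef_pos: [610.2, -90.4, 176.4]
tool_rot: [-3.141, -0.004, 2.811]
force: [-0.7, 0.6, 0.1]
width: 49.9
gripper_force: 0.0
rows cm [-0.36  0.08  7.94] turn 0.01 local [-158.2   -2.7] 176.4 t 5.6333
```

View pics/w4.png

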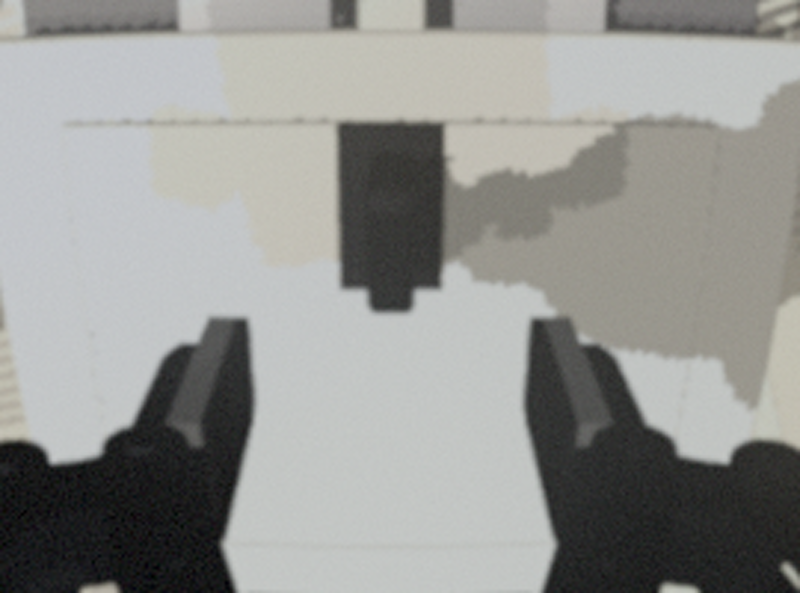

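The pull is a 12 mm upright (columns 369–413) on a dark base pad (338–443). Its rear top edge is at crop (391,310), between the fingers (248 and 528).

```bash
python3 - <<'E'
from h import *
L=lambda p:(RK.T@(p[:2]-HIN)).round(1)
f=lambda u,v:(130+(u+.5)*.3375-.5,130+(v+.5)*.3373-.5)
print('rear top (exp -138)',L(onz('wrist',f(391,310),119)),L(onz('wrist',f(369,310),119)),L(onz('wrist',f(413,310),119)))
print('front edge lid (exp -205)',L(onz('wrist',f(391,32),83)),'tab',L(onz('wrist',f(391,25),83)))
to(-155,-2,97)
E
```

```text
rear top (exp -138) [-139.    -2.3] [-139.    -7.9] [-139.     3.2]
front edge lid (exp -205) [-203.9   -2.3] tab [-205.8   -2.3]
rows cm [-0.39  0.06  7.98] turn 0.03 local [-158.6   -2.5] 176.8 t 5.6833
```

Everything matches: the pull is at local (−155.5, −2.3) and its 11 mm width fits. I'll descend to z≈92 and close.

```bash
python3 -m inch '[[[-0.35,0.03,3,0],[-0.35,0.03,6,0],[-0.35,0.03,8,0],[-0.35,0.03,8.5,0],[-0.35,0.03,8.5,0],[-0.35,0.03,8.5,0]]]';python3 -m inch '[[[0,0,0,0],[0,0,0,0],[0,0,0,0],[0,0,0,0],[0,0,0,0],[0,0,0,0],[0,0,0,0]]]' 0.3; python3 -c "
from h import *;to(-149.5,-2.3,114.4)"
```

```text
clock: 6.18
eef_pos: [615.3, -91.3, 94.0]
tool_rot: [3.141, 0.0, 2.811]
force: [0.1, 0.1, 0.7]
width: 50.3
gripper_force: 0.0
clock: 6.77
eef_pos: [616.0, -91.9, 94.7]
tool_rot: [3.141, 0.002, 2.811]
force: [-1.1, -0.0, 6.6]
width: 10.7
gripper_force: 59.0
rows cm [-0.27  0.   -1.97] turn 0.02 local [-152.2   -2.3] 94.7 t 6.7667
```

```bash
python3 -m inch '[[[0,0,-0.1,0],[-0.05,0,-0.2,0],[-0.05,0,-0.3,0],[-0.1,0,-0.4,0],[-0.15,0,-0.5,0],[-0.2,0,-0.6,0],[-0.2,0,-0.7,0],[-0.25,0,-0.8,0]]]'; python3 -c "
from h import *;to(-145,-2.3,116.3)"
```

```text
clock: 7.43
eef_pos: [617.0, -92.3, 99.4]
tool_rot: [-3.141, -0.002, 2.811]
force: [4.6, -0.9, -10.1]
width: 11.0
gripper_force: 61.0
rows cm [-0.61  0.   -1.69] turn 0.02 local [-151.1   -2.3] 99.4 t 7.4333
```

```bash
python3 -m inch '[[[-0.03,0,-0.15,0],[-0.1,0,-0.3,0],[-0.13,0,-0.45,0],[-0.18,0,-0.6,0],[-0.2,0,-0.75,0],[-0.25,0,-0.9,0],[-0.3,0,-1.05,0],[-0.35,0,-1.2,0]]]'; python3 - <<'E'
from h import *
to(-145,-2.3,116.3)
cv2.imwrite('pics/s5.png',get_image('side'))
E
```

```text
clock: 8.1
eef_pos: [621.5, -93.8, 113.5]
tool_rot: [-3.141, 0.001, 2.811]
force: [5.0, -3.2, -8.5]
width: 11.1
gripper_force: 60.7
rows cm [-0.14 -0.   -0.28] turn 0.02 local [-146.4   -2.3] 113.5 t 8.1
```

```bash
python3 -m inch '[[[-0.05,0,-0.1,0],[-0.1,0,-0.2,0],[-0.12,0,-0.3,0],[-0.12,0,-0.3,0],[-0.12,0,-0.3,0],[-0.12,0,-0.3,0],[-0.12,0,-0.3,0],[-0.12,0,-0.3,0]]]'; python3 - <<'E'
from h import *
to(-145,-2.3,116.3)
cv2.imwrite('pics/s6.png',cv2.convertScaleAbs(cv2.resize(get_image('side')[140:290,200:400],(800,600),interpolation=cv2.INTER_CUBIC),alpha=1.4))
# predicted crop pixels of lid front corners & rear corner for several angles
for th in (0,.06,.1,.147,.196):
    o=[]
    for x,y in((-205,-127.3),(-205,122.7)):
        lx,lz=x*np.cos(th)+8*np.sin(th),75-x*np.sin(th)+8*np.cos(th)
        u=proj('side',[*K(lx,y),lz]); o.append(((u-[200,140])*4).round().tolist())
    print(th,o)
E
```

```text
clock: 8.82
eef_pos: [622.6, -94.2, 116.5]
tool_rot: [-3.141, 0.001, 2.811]
force: [3.7, -2.8, -8.4]
width: 11.0
gripper_force: 60.6
rows cm [-0.02  0.    0.02] turn 0.02 local [-145.2   -2.3] 116.5 t 8.8167
0 [[320.0, 441.0], [201.0, 177.0]]
0.06 [[323.0, 425.0], [202.0, 163.0]]
0.1 [[325.0, 415.0], [203.0, 153.0]]
0.147 [[329.0, 402.0], [205.0, 141.0]]
0.196 [[333.0, 388.0], [208.0, 128.0]]
```

View pics/s6.png

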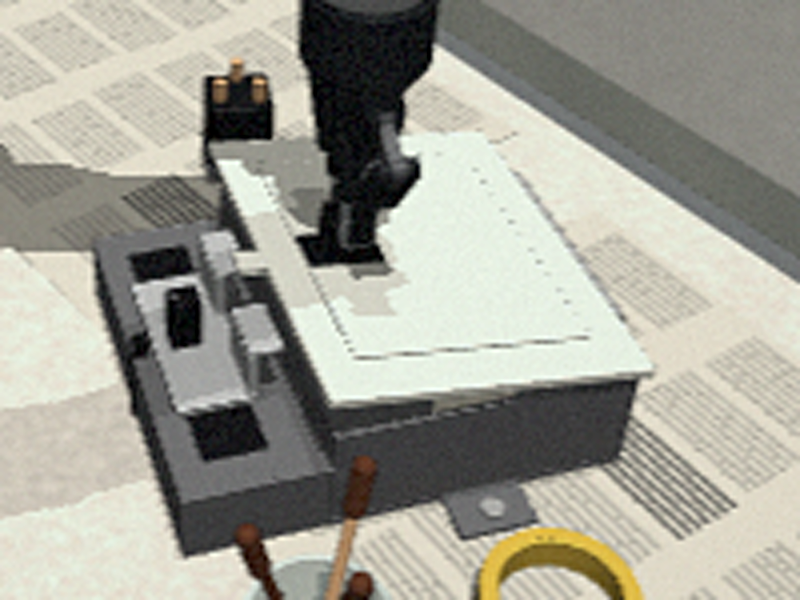

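The side view shows the lid ajar and the fingers on the pull. The near front corner is at (330,403), against a predicted (329,402) for 0.147 rad. The far corner at about (213,150) reads slightly lower, still inside the band. The lock is at its mark with the tab clear between the claws.

```bash
python3 -c "
from cell import order;print(order.finish_job())"
```

```text
the job is handed in; nothing more can be done
None
```

I slid the lock to its open mark and broke the lid loose, and the gripper is holding it ajar by the pull at about 0.14 rad, front edge roughly 3 cm up; I handed the job in at about 9 s, with no verdict returned yet and the jar, tape roll and stamp not touched.

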